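Tip a tub of steel coupons out for hardness testing

TASK

First slide the tall bottle that stands on the grey inspection square along the bench until it is wholly off the square, without lifting it or knocking it over. Then take the small metal tub that lies on its side with five steel coupons in it, turn it mouth-down onto the middle of the square with all the coupons under it, and lift it up off them, still upside down, so that they are left together in one heap on the square. Stand the empty tub mouth-down on the bench wholly off the square, let go, and leave everything else where it is.

Things in the scene. Friction and masses are not known exactly. Their poses are not given: they have to be found in the camera images.
- pad: The inspection square: a flat light-grey square with a thin white edge, 210 x 210 mm, flush with the black bench top (nothing to catch on). Origin at its centre at bench height; x and y axes along its edges.
- bottle: Tall closed white plastic bottle with a black cap, standing on the inspection square: 60 mm across at the body, 150 mm high, about 0.2 to 0.45 kg. Origin at the centre of its underside, z up. Pushed higher than about 35 mm above the bench it may topple.
- tub: Open rectangular metal tub, 0.22 kg (0.5 with coupons), lying on its side. Outside 110 mm deep along its x axis, which points out of the mouth; 64 mm wide along y (level as it lies; the flat sides to grip); 80 mm along z (up as it lies); walls 3 mm. Origin at its geometric centre: 40 mm above the bench as it lies, 55 mm when mouth-down.
- tub_mouth (a point): Centre of the tub's open mouth (at the start it looks roughly to the robot's left), 55 mm from its origin along its x axis. The lower and upper edges of the mouth as it lies are turned in by 3.5 mm on a 45 degree bevel: this keeps the coupons in until the tub is well over, so have the lower edge of the mouth at the bench and turn the tub over that edge.
- coupon1: One of five alike sawn steel coupons (small plain blocks), lying flat in one layer in the tub: 22 x 20 x 16 mm (x, y, z), 55 g. Origin at its centre.
- coupon2: One of five alike sawn steel coupons (small plain blocks), lying flat in one layer in the tub: 22 x 20 x 16 mm (x, y, z), 55 g. Origin at its centre.
- coupon3: One of five alike sawn steel coupons (small plain blocks), lying flat in one layer in the tub: 22 x 20 x 16 mm (x, y, z), 55 g. Origin at its centre.
- coupon4: One of five alike sawn steel coupons (small plain blocks), lying flat in one layer in the tub: 22 x 20 x 16 mm (x, y, z), 55 g. Origin at its centre.
- coupon5: One of five alike sawn steel coupons (small plain blocks), lying flat in one layer in the tub: 22 x 20 x 16 mm (x, y, z), 55 g. Origin at its centre.
- test_block: Bystander: round steel hardness test block, 64 mm across, 13 mm high; origin centre of its underside.
- jar: Bystander: amber glass jar with black lid, 56 mm across, 75 mm high; origin centre of its underside.
- spare_bottle: Bystander: a second bottle just like bottle, standing well away from the inspection square; leave it. Origin centre of its underside.
- mouse: Bystander: black computer mouse on a mouse mat at the robot's right, 60 mm across, 33 mm high; origin centre of its underside.
- spanner: Bystander: steel spanner, 170 mm long, lying on the bench at the robot's right; origin about its middle, x along it.
There are look-alikes about, which are no part of the job. What is shaped like the bottle but blue or brown is not meant. What is shaped like the tub but red is not meant.

How it is judged:
By the outcome, as a careful person would: the job done as asked, in the order asked, and still so for the second after the job is handed in, with the robot touching nothing.
It also fails if it takes over 72 s, if anything falls off the work surface, if the arm or the gripper's body presses on something with over 40 N, if the wrist force passes 120 N, or if a joint passes its speed limit or range.

ROBOT

A 6-joint arm with a two-finger parallel gripper is mounted at the origin on the work surface. World frame = base frame: x ahead of the robot, y to its left, z up, the work surface at z = 0. Lengths are in m, angles in rad, forces in N, time in s.
With the tool pointing down it reaches from about 0.25 to 0.775 m from the base axis. Payload 4 kg.
Tool frame: the origin (TCP) lies at the centre of the arm's flange, where the gripper is bolted on; the fingertips stand 199 mm ahead of it and the grasp point (between the pads) lies 180 mm ahead of it; z points along the fingers, y is the line along which they close (so a half turn about z gives the same grasp; the last joint's range is limited). The gripper opens to 94 mm and grips with 3 to 60 N. Pads are 16 mm wide; open, the fingers measure 119 mm over their backs; the gripper's body (75 mm by 177 mm) begins 78 mm behind the grasp point.
Start: joints at [1.123, 0.087, 1.371, -0, 1.684, -0.103], TCP at [0.186, 0.518, 0.405] pointing down, gripper open.
Joint ranges: [-3.1, 3.1], [-0.76, 2.03], [0.27, 2.55], [-1.08, 4.22], [0.17, 2.65], [-2.57, 2.57]. Speed limits (rad/s): [2.79, 2.79, 3.14, 3.14, 3.14, 3.14].

INTERFACE

Orientations are given as [roll, pitch, yaw] about the fixed x, y, z axes, in that order (R = Rz(yaw) Ry(pitch) Rx(roll)).
In Python, from bench import robot, eyes, models gives the robot as it stands.
- The arm moves only by the tool step_arm, never from a script. Its argument "commands" is a list that holds one entry, the list of rows, each a list of 7 numbers: the shift along the tool's x, y, z in mm, then the turn, a rotation vector about the tool's x, y, z in rad, then the finger opening in mm, from 0 to 94. In form: [[[tx, ty, tz, wx, wy, wz, gripper], ...]]. A call has 1 to 20 rows; each row shifts and turns the commanded pose from where the row before left it, along the tool's axes as they then stand; what a row does not reach is not made up. A row lasts 1/8 s, in which the tool goes at most 62.5 mm and 10.7 degrees, less where a joint would pass 70% of its speed; a pose out of reach is approached as far as the arm can. A call is refused whole if a number of a shift passes 62.5 or a number of a turn 0.188, either way. A call with a gripper value outside its range is refused whole. The fingers move at their own pace and stop on an object; the grip force is fixed at half the most. Time passes only in rows, so rows that do not move let the fingers close. It gives the time, the measured TCP pose, the force, the opening and the grip force at its end, in the units of the state.
- robot.get_obs(): the state, without advancing time (a new reading comes with each control period).
- eyes.snapshot(name): name is "scene" or "side" or "wrist"; returns a dict with "color" (400x640x3 uint8, red, green, blue), "camera_matrix" (3x3 intrinsics, pixels), "eye" and "rotation" of the camera in the world; the wrist camera has in their place "tool_from_camera" (4x4, takes a point from camera to tool coordinates, whose origin is the TCP and whose axes are the flange's). Camera axes: x right, y up, looking along -z (the intrinsics and any distortion apply to the point x, -y, -z); pixel columns grow to the right and rows downward; lengths in m; the calibration is good to about 2 mm. A picture is of the moment at which its call begins: read the wrist's pose just before it. There is no depth.
- robot.close_job(): hands the job in; it is judged then, once.
Trained networks look in a picture, given as the dict that the camera call returned (one of the last four; its "shot" number tells which), for a name from the list of things; names that differ only in an ending like _2 or _b are one class to them, and where a whole thing is asked for, a point or a joint stands for the part that bears it (a point fixed in the world has none). Each returns a list of dicts, best first, with "confidence" (0 to 1); they miss things now and then, are a little off and sometimes report something else, mostly with a low value. They report only what shows in the picture. A call takes as long as a camera call. They do not tell look-alikes from the thing itself.
- models.masks_of(picture, query): "mask" (400x640 bool, what is visible of it) and "xy" ([column, row] in pixels, amid what is visible of it).
- models.tip_of(picture, query): "xy" ([column, row] in pixels: a listed point, or the origin of a listed thing).
The state is a dict: "time": time; "joint_positions": joint angles; "qvel": joint speeds; "joint_torque": joint torques, N m; "tool_pos": TCP position; "ee_rot": TCP orientation; "wrist_force": force on the tool from outside, world axes, zero at the start; "wrist_torque": the same for the moment, N m; "width": finger opening in m; "finger_force": force on a finger pad.
Only numpy, scipy, OpenCV 4.12 (cv2) and the standard library are available. Lean on these libraries where they do the work, as an engineer would, in place of code of your own. Each camera call takes 0.05 s, during which the arm holds its last target. There are 200 camera calls.

## Working session

There is one attempt and no reset: what is moved stays moved. The work goes in short steps, Python scripts to look and compute and a tool call to move; the robot and the scene stay as the last step left them, time stands still between calls to the robot, and variables do not carry over. Pictures are saved under pics/ and viewed, at most 10 in all, crops included, and the job is handed in when it is done.

Besides the shell and the picture viewer there is one more tool, called as name(argument=value, ...) on one line, values as JSON. step_arm: Moves the arm, as the interface text tells. Its arguments: {"type":"object","properties":{"commands":{"type":"array"}},"required":["commands"]}

```bash
ls; mkdir -p pics; cat > h.py <<'E'
import numpy as np, cv2
from scipy.spatial.transform import Rotation as R
from bench import robot, eyes, models
def cam(p,o=None):
    K=np.array(p["camera_matrix"])
    if "eye" in p: return K,np.array(p["eye"]),np.array(p["rotation"])
    T=np.array(p["tool_from_camera"]); Rt=R.from_euler('xyz',o["ee_rot"]).as_matrix()
    return K,np.array(o["tool_pos"])+Rt@T[:3,3],Rt@T[:3,:3]
def ray(c,uv,z):
    K,e,Rm=c; d=np.linalg.inv(K)@[uv[0],uv[1],1]; d=Rm@(d*[1,-1,-1])
    return e+d*(z-e[2])/d[2]
def proj(c,P):
    K,e,Rm=c; q=Rm.T@(np.array(P)-e); q=K@(q*[1,-1,-1]); return q[:2]/q[2]
E
python3 - <<'E'
from h import *
o=robot.get_obs(); print({k:np.round(v,3) for k,v in o.items()})
for n in ("scene","side"):
    p=eyes.snapshot(n); print(n,[k for k in p],np.round(p["eye"],3),np.round(p["rotation"],2).tolist(),np.round(p["camera_matrix"]).tolist())
    cv2.imwrite(f"pics/{n}0.png",p["color"][:,:,::-1]); c=cam(p)
    for q,z in (("pad",0),("bottle",0),("tub",.04),("tub_mouth",.04),("jar",0),("test_block",0),("mouse",0),("spanner",0)):
        for r in models.tip_of(p,q)[:4]: print(q,np.round(r["xy"]),round(r["confidence"],2),np.round(ray(c,r["xy"],z),3)[:2])
E
```

```text
pics
{'time': np.float64(0.0), 'joint_positions': array([ 1.123,  0.088,  1.372, -0.   ,  1.684, -0.103]), 'qvel': array([ 0.001,  0.   ,  0.   , -0.001, -0.001, -0.   ]), 'joint_torque': array([ 1.0000e-03, -3.4018e+01, -3.0243e+01,  7.2000e-02,  3.3000e-02,
       -0.0000e+00]), 'tool_pos': array([0.186, 0.518, 0.403]), 'ee_rot': array([-3.139, -0.   ,  2.797]), 'wrist_force': array([-0.199,  0.692,  0.472]), 'wrist_torque': array([-0.008,  0.008, -0.029]), 'finger_force': np.float64(0.0), 'width': np.float64(0.094)}
scene ['color', 'camera_matrix', 'eye', 'rotation', 'shot'] [ 1.314 -0.624  0.948] [0.86, 0.02, 0.9] [[407.0, 0.0, 321.0], [0.0, 407.0, 197.0], [0.0, 0.0, 1.0]]Traceback (most recent call last):
  File "<stdin>", line 7, in <module>
  File "h.py", line 11, in ray
    return e+d*(z-e[2])/d[2]
                        ~^^^
IndexError: invalid index to scalar variable.
```

```bash
sed -i "s/np.array(p\[\"rotation\"\])/R.from_euler('xyz',p['rotation']).as_matrix()/" h.py
python3 - <<'E'
from h import *
for n in ("scene","side"):
    p=eyes.snapshot(n); print(n,np.round(p["eye"],3),np.round(p["rotation"],2).tolist(),p["camera_matrix"][0])
    cv2.imwrite(f"pics/{n}0.png",p["color"][:,:,::-1]); c=cam(p)
    for q,z in (("pad",0),("bottle",0),("tub",.04),("tub_mouth",.04),("jar",0),("test_block",0),("mouse",0),("spanner",0)):
        for r in models.tip_of(p,q)[:4]: print(q,np.round(r["xy"]),round(r["confidence"],2),np.round(ray(c,r["xy"],z),3)[:2])
E
```

```text
scene [ 1.314 -0.624  0.948] [0.86, 0.02, 0.9] [406.71693422   0.         321.08883738]
pad [370. 185.] 0.75 [0.514 0.226]
pad [260. 226.] 0.24 [ 0.437 -0.203]
bottle [431. 201.] 0.87 [0.712 0.327]
bottle [421. 180.] 0.66 [0.612 0.389]
tub [259. 223.] 0.93 [ 0.46  -0.213]
tub [226. 207.] 0.75 [ 0.323 -0.257]
tub_mouth [245. 208.] 0.74 [ 0.369 -0.211]
jar [346. 231.] 0.77 [0.635 0.003]
test_block [210. 302.] 0.61 [ 0.601 -0.465]
mouse [211. 304.] 0.6 [ 0.605 -0.466]
spanner [185. 249.] 0.59 [ 0.372 -0.436]
side [0.78  0.721 0.967] [0.69, 0.01, 2.77] [433.49329466   0.         314.90659361]
pad [347. 270.] 0.89 [0.508 0.226]
bottle [338. 269.] 0.98 [0.528 0.215]
bottle [283. 332.] 0.79 [0.712 0.32 ]
bottle [338. 342.] 0.7 [0.604 0.389]
tub [300. 144.] 0.93 [ 0.477 -0.21 ]
tub [338. 123.] 0.57 [ 0.327 -0.257]
tub_mouth [340. 138.] 0.61 [ 0.35  -0.193]
jar [276. 218.] 0.82 [0.625 0.004]
test_block [351. 195.] 0.87 [0.397 0.003]
test_block [347. 268.] 0.4 [0.507 0.221]
mouse [239. 111.] 0.63 [ 0.602 -0.485]
spanner [312. 102.] 0.68 [ 0.347 -0.439]
spanner [422. 336.] 0.57 [0.419 0.446]
```

View pics/scene0.png

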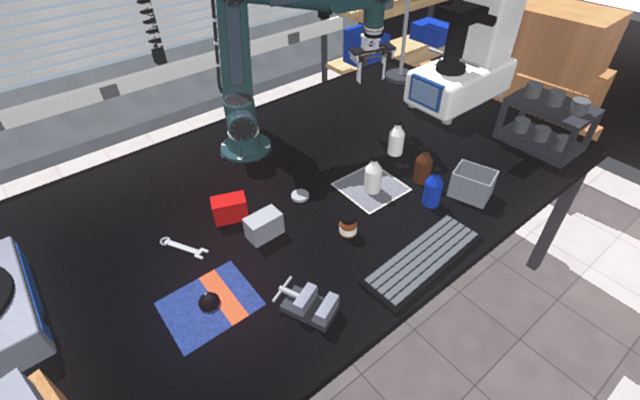

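View pics/side0.png

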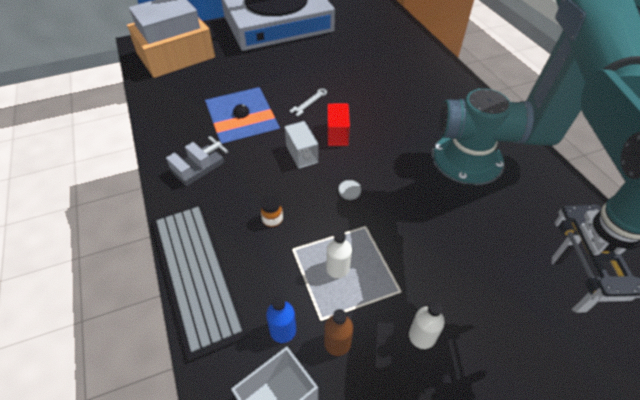

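```bash
python3 - <<'E'
from h import *
for n in ("scene","side"):
    p=eyes.snapshot(n); c=cam(p)
    for q,z in (("pad",0),("tub",.08),("tub",0.)):
        m=models.masks_of(p,q)
        if not m: continue
        M=m[0]["mask"].astype(np.uint8)
        if q=="pad": M=cv2.morphologyEx(M,cv2.MORPH_CLOSE,np.ones((3,3)))
        k=max(cv2.findContours(M,0,2)[0],key=cv2.contourArea)
        h=cv2.convexHull(k); a=cv2.approxPolyDP(h,3,True)[:,0]
        print(n,q,z,m[0]["confidence"],[(tuple(map(int,u)),np.round(ray(c,u,z)[:2],3).tolist()) for u in a])
        if q=="pad":
            g=np.array([ray(c,u,0)[:2]*1000 for u in h[:,0]],np.float32); print(cv2.minAreaRect(g))
    for q in ("bottle","spanner"):
      for m in models.masks_of(p,q)[:4]:
        print(q,m["xy"],m["confidence"])
    I=p["color"][:,:,::-1]
    x=(225,190) if n=="scene" else (270,105)
    cv2.imwrite(f"pics/z{n}.png",cv2.resize(I[x[1]:x[1]+75,x[0]:x[0]+100],None,fx=7,fy=7,interpolation=2))
p=eyes.snapshot("wrist");print(np.round(p["tool_from_camera"],3).tolist(),p["camera_matrix"])
E
```

```text
scene pad 0 0.94 [((333, 183), [0.416, 0.129]), ((361, 170), [0.424, 0.263]), ((386, 172), [0.494, 0.327]), ((409, 190), [0.622, 0.314]), ((368, 212), [0.612, 0.12])]
((520.7892456054688, 220.96261596679688), (210.12356567382812, 207.99696350097656), 87.71481323242188)
scene tub 0.08 0.82 [((271, 205), [0.451, -0.159]), ((282, 214), [0.508, -0.155]), ((284, 230), [0.57, -0.19]), ((269, 242), [0.582, -0.251]), ((255, 246), [0.569, -0.291]), ((247, 238), [0.527, -0.293]), ((242, 220), [0.452, -0.265])]
scene tub 0.0 0.82 [((271, 205), [0.371, -0.116]), ((282, 214), [0.434, -0.112]), ((284, 230), [0.501, -0.15]), ((269, 242), [0.514, -0.217]), ((255, 246), [0.501, -0.26]), ((247, 238), [0.455, -0.262]), ((242, 220), [0.372, -0.232])]
bottle [422.4, 168.1] 0.81
bottle [433.0, 187.5] 0.7
spanner [187.1, 246.6] 0.68
side pad 0 0.94 [((365, 227), [0.409, 0.122]), ((399, 291), [0.414, 0.327]), ((321, 319), [0.619, 0.324]), ((293, 249), [0.616, 0.117])]
((515.987548828125, 222.23431396484375), (213.85157775878906, 213.363037109375), 88.36438751220703)
side tub 0.08 0.64 [((345, 104), [0.29, -0.293]), ((347, 144), [0.36, -0.12]), ((331, 145), [0.405, -0.134]), ((328, 106), [0.345, -0.304])]
side tub 0.0 0.64 [((345, 104), [0.246, -0.385]), ((347, 144), [0.322, -0.196]), ((331, 145), [0.371, -0.211]), ((328, 106), [0.306, -0.396])]
bottle [279.4, 322.5] 0.93
bottle [339.7, 255.6] 0.81
bottle [339.1, 332.9] 0.69
bottle [273.8, 214.1] 0.61
spanner [309.8, 102.5] 0.63
[[0.0, 0.972, 0.233, 0.067], [1.0, 0.0, -0.001, -0.0], [-0.001, 0.233, -0.972, 0.02], [0.0, 0.0, 0.0, 1.0]] [[354.45163093   0.         312.42946477]
 [  0.         354.45163093 203.70278314]
 [  0.           0.           1.        ]]
```

View pics/zside.png

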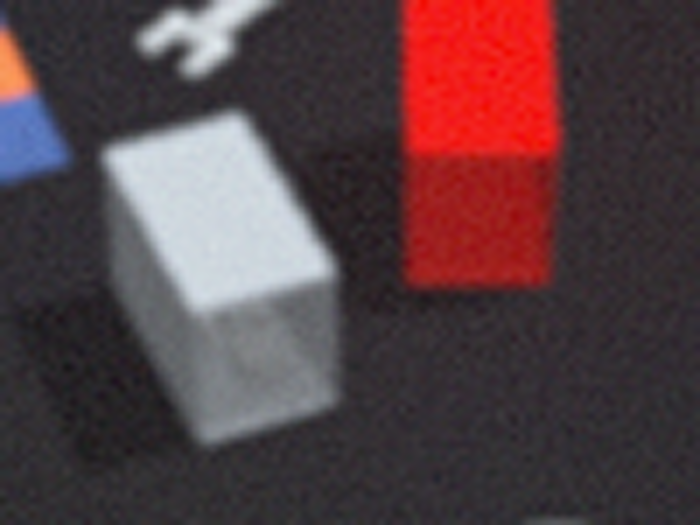

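```bash
python3 - <<'E'
from h import *
p=eyes.snapshot("side"); c=cam(p)
zp=lambda u:(u[0]/7+270-.43,u[1]/7+105-.43)
for u in ((105,155),(240,112),(335,270),(200,312)): print("top",np.round(ray(c,zp(u),.08),3))
for u in ((205,445),(340,400)): print("bot",np.round(ray(c,zp(u),0),3))
for m in models.masks_of(p,"bottle")[:4]:
    v,u=np.nonzero(m["mask"]); b=(u[v>v.max()-4].mean(),v.max()); print("bottle bottom",b,ray(c,b,0)[:2],"top",(u[v<v.min()+3].mean(),v.min()),ray(c,(u[v<v.min()+3].mean(),v.min()),.15)[:2])
for u in ((242,325),(205,208),(160,220)): print("kbd",ray(c,u,0)[:2])
s=eyes.snapshot("scene"); d=cam(s)
for u,z in (((374,161),.15),((372,195),0),((398,124),.15),((366,280),0),((440,216),0)): print("scene",u,ray(d,u,z)[:2])
cv2.imwrite("pics/a.png",np.hstack([cv2.resize(p["color"][215:325,290:370,::-1],None,fx=5,fy=5,interpolation=2),cv2.resize(s["color"][145:255,330:410,::-1],None,fx=5,fy=5,interpolation=2)]))
E
```

```text
top [ 0.507 -0.261  0.08 ]
top [ 0.442 -0.266  0.08 ]
top [ 0.439 -0.156  0.08 ]
top [ 0.501 -0.153  0.08 ]
bot [ 0.502 -0.153  0.   ]
bot [ 0.437 -0.156  0.   ]
bottle bottom (np.float64(337.20512820512823), np.int64(278)) [0.54095914 0.23845062] top (np.float64(338.75), np.int64(231)) [0.52718048 0.2029933 ]
bottle bottom (np.float64(336.71153846153845), np.int64(355)) [0.61729894 0.4148849 ] top (np.float64(338.82142857142856), np.int64(310)) [0.60327789 0.38089662]
bottle bottom (np.float64(281.76), np.int64(342)) [0.72181557 0.3425273 ] top (np.float64(278.0), np.int64(296)) [0.70765399 0.30700833]
kbd [0.79539705 0.27060235]
kbd [ 0.80302633 -0.10448769]
kbd [ 0.92871378 -0.10847695]
scene (374, 161) [0.55573199 0.18900393]
scene (372, 195) [0.5569021  0.19240396]
scene (398, 124) [0.44336169 0.42312495]
scene (366, 280) [ 0.81663036 -0.08197679]
scene (440, 216) [0.7799942  0.29226252]
```

View pics/a.png

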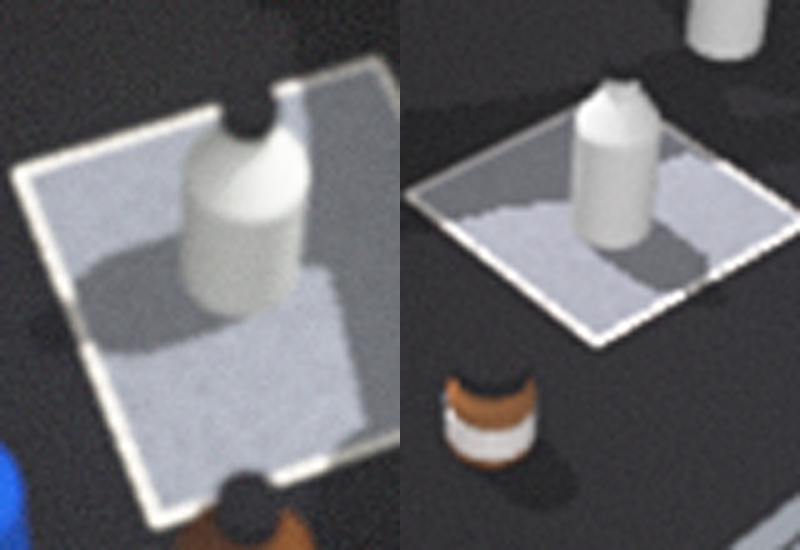

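```bash
cat >> h.py <<'E'
from scipy.spatial.transform import Slerp
def tilt(yaw,a):  # tool x heading yaw, then turned by a about tool y
    return R.from_euler('xyz',[np.pi,0,yaw])*R.from_rotvec([0,a,0])
def rows(ways,start=None):
    """ways: (grasp-or-tip point, lead, R, n, grip); prints rows to type in"""
    if start is None:
        o=robot.get_obs(); start=(np.array(o["tool_pos"]),R.from_euler('xyz',o["ee_rot"]))
    p,q=start
    for P,lead,Q,n,g in ways:
        e=np.array(P)-Q.apply([0,0,lead]); S=Slerp([0,1],R.concatenate([q,Q])); p0=p; q0=q
        for i in range(1,n+1):
            pn=p0+(e-p0)*i/n; qn=S(i/n)
            r=np.r_[q.inv().apply(pn-p)*1000,(q.inv()*qn).as_rotvec()]
            print([*np.round(r[:3],1).tolist(),*np.round(r[3:],3).tolist(),g],end=",\n" if i==1 or i==n else " ")
            # track what is really typed (rounded)
            p=p+q.apply(np.round(r[:3],1)/1000); q=q*R.from_rotvec(np.round(r[3:],3))
    print("end",np.round(p,3),np.round(q.as_euler('xyz'),3))
    return p,q
E
python3 - <<'E'
from h import *
Q=tilt(np.pi,-.524)
rows([((.435,.213,.22),.199,Q,9,36),((.435,.213,.02),.199,Q,5,36)])
E
```

```text
[-27.1, -26.2, 1.4, -0.01, -0.058, -0.037, 36],
[-25.9, -27.3, 2.6, -0.01, -0.057, -0.038, 36] [-24.8, -28.2, 3.8, -0.01, -0.058, -0.037, 36] [-23.4, -29.2, 5.0, -0.01, -0.058, -0.038, 36] [-22.0, -30.1, 5.9, -0.01, -0.057, -0.037, 36] [-20.4, -30.9, 6.9, -0.01, -0.058, -0.038, 36] [-18.9, -31.8, 7.7, -0.01, -0.057, -0.037, 36] [-17.2, -32.5, 8.3, -0.01, -0.058, -0.037, 36] [-15.5, -33.2, 9.1, -0.01, -0.058, -0.038, 36],
[20.0, 0.0, 34.6, -0.0, 0.0, 0.0, 36],
[20.0, 0.0, 34.6, -0.0, 0.0, 0.0, 36] [20.1, 0.0, 34.7, -0.0, 0.0, 0.0, 36] [20.0, 0.1, 34.6, -0.0, 0.0, 0.0, 36] [20.0, -0.0, 34.6, -0.0, 0.0, 0.0, 36],
end [0.335 0.213 0.192] [-3.141  0.524 -3.141]
```

step_arm(commands=[[[-27,-26,1.4,-0.01,-0.058,-0.037,36],[-26,-27,2.6,-0.01,-0.057,-0.038,36],[-25,-28,3.8,-0.01,-0.058,-0.037,36],[-23,-29,5,-0.01,-0.058,-0.038,36],[-22,-30,6,-0.01,-0.057,-0.037,36],[-20,-31,7,-0.01,-0.058,-0.038,36],[-19,-32,7.7,-0.01,-0.057,-0.037,36],[-17,-32.5,8.3,-0.01,-0.058,-0.037,36],[-15.5,-33,9,-0.01,-0.058,-0.038,36],[20,0,34.6,0,0,0,36],[20,0,34.6,0,0,0,36],[20,0,34.6,0,0,0,36],[10,0,17.3,0,0,0,36],[0,0,0,0,0,0,36]]])

```text
time: 3.55
tool_pos: [0.3343, 0.2135, 0.2501]
ee_rot: [-3.139, 0.52, -3.14]
wrist_force: [-0.2, -0.5, 0.9]
width: 0.0359
finger_force: 0.0
```

step_arm(commands=[[[14.5,0,25,0,0,0,36],[14.5,0,25,0,0,0,36],[-17.3,0,10,0,0,0,36],[-13,0,7.5,0,0,0,36],[-8.7,0,5,0,0,0,36],[-8.7,0,5,0,0,0,36],[-8.7,0,5,0,0,0,36],[-8.7,0,5,0,0,0,36],[-8.7,0,5,0,0,0,36],[-8.7,0,5,0,0,0,36]]])

```text
time: 4.8
tool_pos: [0.4306, 0.2139, 0.1943]
ee_rot: [-3.141, 0.524, -3.141]
wrist_force: [-2.4, 0.2, 2.2]
width: 0.036
finger_force: 1.8
```

```bash
python3 - <<'E'
from h import *
p=eyes.snapshot("side");c=cam(p)
for r in models.tip_of(p,"bottle")[:4]: print(np.round(r["xy"]),r["confidence"],ray(c,r["xy"],0)[:2])
cv2.imwrite("pics/b.png",p["color"][:,:,::-1])
E
```

```text
[283. 332.] 0.92 [0.71233245 0.32012187]
[335. 343.] 0.88 [0.61038156 0.38930582]
[345. 268.] 0.27 [0.51198239 0.21909493]
```

step_arm(commands=[[[-8.7,0,5,0,0,0,36],[-8.7,0,5,0,0,0,36],[-8.7,0,5,0,0,0,36],[-8.7,0,5,0,0,0,36],[-8.7,0,5,0,0,0,36],[-8.7,0,5,0,0,0,36],[-8.7,0,5,0,0,0,36],[-8.7,0,5,0,0,0,36],[-8.7,0,5,0,0,0,36],[-8.7,0,5,0,0,0,36],[-5,0,3,0,0,0,36],[-2.6,0,1.5,0,0,0,36],[0,0,0,0,0,0,36]]])

```text
time: 6.52
tool_pos: [0.5395, 0.2139, 0.1946]
ee_rot: [-3.141, 0.524, -3.141]
wrist_force: [-1.3, 0.1, -1.6]
width: 0.0358
finger_force: 0.8
```

```bash
python3 - <<'E'
from h import *
for n in("side","scene"):
    p=eyes.snapshot(n);c=cam(p)
    for r in models.tip_of(p,"bottle")[:4]: print(np.round(r["xy"]),r["confidence"],ray(c,r["xy"],0)[:2])
    if n=="side":I=p["color"][200:380,200:400,::-1]
    else: J=p["color"][120:300,300:500,::-1]
cv2.imwrite("pics/b.png",cv2.resize(np.hstack([I,J]),None,fx=2,fy=2))
E
```

```text
[336. 341.] 0.83 [0.60596993 0.38584909]
[282. 330.] 0.69 [0.71249116 0.31622465]
[287. 288.] 0.66 [0.66703838 0.22018427]
[422. 180.] 0.85 [0.61510552 0.39309849]
[403. 210.] 0.82 [0.67955317 0.21954661]
[430. 205.] 0.74 [0.7233278  0.30771761]
[207. 303.] 0.19 [ 0.59718822 -0.47282833]
```

View pics/b.png

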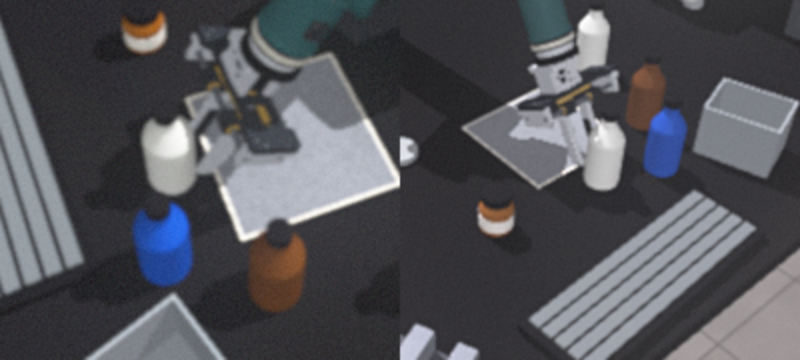

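```bash
python3 - <<'E'
from h import *
Q=tilt(np.pi,-.524); V=tilt(2.2,0); G=tilt(1.62,.785); x=G.apply([0,0,1])
g=np.array([.472,-.214,.03])
s=rows([((.56,.213,.03),.199,Q,3,60)])
print("B");s=rows([((.50,.06,.24),.18,V,10,94),(g-.15*x+[0,0,.03],.18,G,10,94)],s)
print("C");rows([(g-.11*x,.18,G,2,94),(g,.18,G,5,94)],s)
E
```

```text
[21.5, -0.3, -15.3, -0.0, 0.0, 0.0, 60],
[21.5, -0.3, -15.4, -0.0, 0.0, 0.0, 60] [21.5, -0.3, -15.3, -0.0, 0.001, 0.0, 60],
end [0.46  0.213 0.202] [-3.141  0.524 -3.141]
B
[-14.3, -15.3, -16.9, 0.025, 0.048, 0.092, 94],
[-14.9, -14.4, -17.2, 0.024, 0.049, 0.092, 94] [-15.3, -13.4, -17.6, 0.025, 0.048, 0.092, 94] [-15.6, -12.5, -18.0, 0.025, 0.049, 0.092, 94] [-15.8, -11.4, -18.5, 0.024, 0.048, 0.092, 94] [-15.9, -10.5, -19.0, 0.025, 0.049, 0.092, 94] [-15.9, -9.4, -19.5, 0.024, 0.048, 0.092, 94] [-15.8, -8.5, -20.1, 0.025, 0.048, 0.092, 94] [-15.6, -7.5, -20.7, 0.025, 0.049, 0.092, 94] [-15.1, -6.7, -21.2, 0.024, 0.048, 0.092, 94],
[-40.0, -31.2, 12.7, -0.023, 0.076, 0.055, 94],
[-42.5, -29.1, 8.8, -0.022, 0.076, 0.055, 94] [-44.6, -26.9, 4.9, -0.023, 0.077, 0.055, 94] [-46.2, -24.4, 0.8, -0.023, 0.076, 0.055, 94] [-47.4, -21.9, -3.3, -0.022, 0.076, 0.055, 94] [-48.1, -19.1, -7.4, -0.023, 0.077, 0.055, 94] [-48.3, -16.2, -11.4, -0.023, 0.076, 0.054, 94] [-48.2, -13.3, -15.5, -0.023, 0.076, 0.055, 94] [-47.4, -10.3, -19.4, -0.022, 0.076, 0.055, 94] [-46.3, -7.2, -23.2, -0.023, 0.077, 0.055, 94],
end [ 0.483 -0.447  0.293] [ 3.141 -0.785  1.62 ]
C
[-10.6, -0.0, 30.6, -0.0, -0.0, 0.0, 94],
[-10.6, -0.0, 30.6, -0.0, -0.0, 0.0, 94],
[-0.0, -0.0, 22.0, -0.0, -0.0, 0.0, 94],
[-0.0, -0.0, 22.0, -0.0, -0.0, 0.0, 94] [-0.1, -0.0, 22.0, -0.0, -0.0, 0.0, 94] [0.0, -0.0, 22.0, -0.0, -0.0, 0.0, 94] [0.0, -0.0, 22.0, -0.0, -0.0, 0.0, 94],
end [ 0.478 -0.341  0.157] [ 3.141 -0.785  1.62 ]
```

step_arm(commands=[[[21.5,0,-15.3,0,0,0,60],[21.5,0,-15.3,0,0,0,60],[21.5,0,-15.3,0,0,0,60],[-14,-15,-17,0.025,0.048,0.092,94],[-15,-14.5,-17,0.024,0.049,0.092,94],[-15,-13.5,-17.5,0.025,0.048,0.092,94],[-15.5,-12.5,-18,0.025,0.049,0.092,94],[-16,-11.5,-18.5,0.024,0.048,0.092,94],[-16,-10.5,-19,0.025,0.049,0.092,94],[-16,-9.5,-19.5,0.024,0.048,0.092,94],[-16,-8.5,-20,0.025,0.048,0.092,94],[-15.5,-7.5,-20.5,0.025,0.049,0.092,94],[-15,-6.5,-21,0.024,0.048,0.092,94],[-40,-31,12.7,-0.023,0.076,0.055,94],[-42.5,-29,8.8,-0.022,0.076,0.055,94],[-44.5,-27,4.9,-0.023,0.077,0.055,94]]])

```text
time: 8.72
tool_pos: [0.495, -0.0925, 0.3817]
ee_rot: [3.088, -0.232, 2.039]
wrist_force: [1.2, 0.6, -0.0]
width: 0.094
finger_force: 0.0
```

step_arm(commands=[[[-46,-24.5,0.8,-0.023,0.076,0.055,94],[-47.5,-22,-3.3,-0.022,0.076,0.055,94],[-48,-19,-7.4,-0.023,0.077,0.055,94],[-48,-16,-11.4,-0.023,0.076,0.054,94],[-48,-13.5,-15.5,-0.023,0.076,0.055,94],[-47.5,-10.5,-19.5,-0.022,0.076,0.055,94],[-46.5,-7,-23,-0.023,0.077,0.055,94],[0,0,0,0,0,0,94],[0,0,0,0,0,0,94]]])

```text
time: 9.85
tool_pos: [0.4835, -0.4455, 0.2928]
ee_rot: [3.139, -0.784, 1.622]
wrist_force: [-0.3, 1.2, 0.6]
width: 0.0943
finger_force: 0.0
```

```bash
python3 - <<'E'
from h import *
o=robot.get_obs(); print(np.round(o["joint_positions"],2))
p=eyes.snapshot("wrist"); c=cam(p,o)
I=p["color"][:,:,::-1].copy()
G=R.from_euler('z',1.62)
for x in(-.055,.055):
  for y in(-.032,.032):
    u=proj(c,G.apply([x,y,.04])+[.472,-.209,.04]); print(u.round()); cv2.circle(I,tuple(int(a) for a in u),3,(0,255,0),1)
cv2.imwrite("pics/w1.png",I)
g=np.array([.472,-.214,.03]);T=tilt(1.62,.785)
rows([(g-.11*T.apply([0,0,1]),.18,T,2,94),(g,.18,T,5,94)])
E
```

```text
[-0.92  0.57  1.06  0.49  2.14 -0.84]
[354. 237.]
[270. 237.]
[346. 131.]
[278. 131.]
[-11.5, -0.2, 30.0, 0.0, 0.001, 0.001, 94],
[-11.5, -0.3, 29.9, 0.001, 0.001, 0.001, 94],
[0.0, 0.0, 22.0, -0.0, -0.0, 0.0, 94],
[0.0, 0.0, 22.0, -0.0, -0.0, 0.0, 94] [0.0, 0.0, 22.0, -0.0, -0.0, 0.0, 94] [0.0, 0.0, 22.0, -0.0, -0.0, 0.0, 94] [0.0, 0.0, 22.0, -0.0, -0.0, 0.0, 94],
end [ 0.478 -0.341  0.157] [ 3.141 -0.785  1.621]
```

View pics/w1.png

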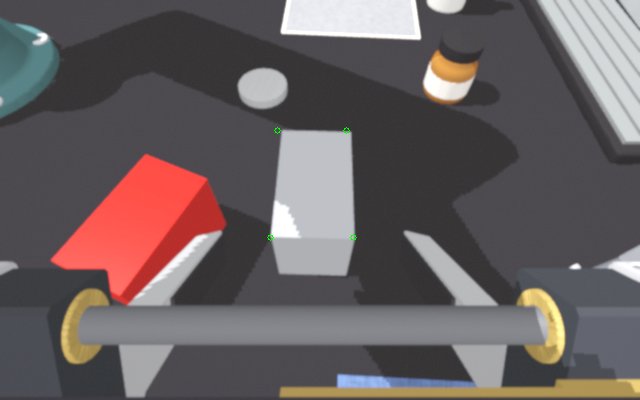

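```bash
python3 - <<'E'
from h import *
o=robot.get_obs(); p=eyes.snapshot("wrist"); c=cam(p,o)
for u,z in(((207,180),.08),((145,155),.08),((52,260),.08),((125,303),.08),((225,228),0)): print("red",ray(c,u,z).round(3))
for u,z in(((281,130),.08),((351,131),.08),((354,237),.08),((271,237),.08),((347,273),0),((279,273),0)): print("tub",ray(c,u,z).round(3))
E
```

```text
red [ 0.383 -0.214  0.08 ]
red [ 0.322 -0.19   0.08 ]
red [ 0.283 -0.292  0.08 ]
red [ 0.348 -0.32   0.08 ]
red [ 0.383 -0.218  0.   ]
tub [ 0.44  -0.153  0.08 ]
tub [ 0.506 -0.151  0.08 ]
tub [ 0.507 -0.261  0.08 ]
tub [ 0.443 -0.264  0.08 ]
tub [ 0.509 -0.26   0.   ]
tub [ 0.443 -0.264  0.   ]
```

```bash
python3 - <<'E'
from h import *
g=np.array([.474,-.213,.03]);T=tilt(1.595,.785)
rows([(g-.11*T.apply([0,0,1]),.18,T,3,94),(g,.18,T,6,94)])
E
```

```text
[-7.6, -1.2, 20.2, -0.006, 0.001, 0.007, 94],
[-7.7, -1.3, 20.3, -0.005, 0.001, 0.007, 94] [-7.7, -1.4, 20.2, -0.006, 0.0, 0.007, 94],
[0.0, 0.0, 18.3, 0.0, 0.0, -0.0, 94],
[0.0, 0.0, 18.4, 0.0, 0.0, -0.0, 94] [0.0, 0.0, 18.3, 0.0, 0.0, -0.0, 94] [0.0, 0.0, 18.3, 0.0, 0.0, -0.0, 94] [0.0, 0.0, 18.4, 0.0, 0.0, -0.0, 94] [0.0, 0.0, 18.3, 0.0, 0.0, -0.0, 94],
end [ 0.477 -0.34   0.157] [-3.141 -0.785  1.595]
```

step_arm(commands=[[[-7.7,-1.3,20.2,-0.006,0.001,0.007,94],[-7.7,-1.3,20.2,-0.005,0.001,0.007,94],[-7.7,-1.3,20.2,-0.006,0,0.007,94],[0,0,18.3,0,0,0,94],[0,0,18.3,0,0,0,94],[0,0,18.3,0,0,0,94],[0,0,18.3,0,0,0,94],[0,0,18.3,0,0,0,94],[0,0,18.3,0,0,0,94],[0,0,0,0,0,0,94]]])

```text
time: 11.2
tool_pos: [0.4761, -0.3399, 0.1545]
ee_rot: [-3.136, -0.79, 1.59]
wrist_force: [-0.1, 0.8, 0.2]
width: 0.0941
finger_force: 0.0
```

step_arm(commands=[[[0,0,0,0,0,0,70],[0,0,0,0,0,0,62],[0,0,0,0,0,0,50],[0,0,0,0,0,0,50],[0,0,0,0,0,0,50],[0,0,0,0,0,0,50]]])

```text
time: 11.95
tool_pos: [0.4765, -0.3418, 0.1562]
ee_rot: [-3.14, -0.786, 1.592]
wrist_force: [-0.6, -2.0, 1.4]
width: 0.0639
finger_force: 30.0
```

```bash
cat > plan.py <<'E'
from h import *
p0=np.array([.4765,-.3418,.1562]); Q0=R.from_euler('xyz',[-3.14,-.786,1.592])
tub0=np.array([.474,-.2075,.04]); B0=R.from_euler('z',1.592)
rel=Q0.inv().apply(tub0-p0)          # tub centre in tool
edge=Q0.inv().apply(tub0+B0.apply([.055,0,-.04])-p0)
E
python3 - <<'E'
from plan import *
print(rel,edge)
Qu=Q0*R.from_rotvec([0,.1,0])
def tcp(c,Q): return c-Q.apply(rel)
a=np.array([.474,-.2075,.095]); b=np.array([.516,.122,.095]); d=np.array([.516,.122,.041])
s=rows([(tcp(a,Qu),0,Qu,4,50),(tcp(b,Qu),0,Qu,12,50)])
print("down");s=rows([(tcp(d,Q0),0,Q0,4,50)],s)
for n in(12,10):
    w=-1.571/n; print(n,(edge-R.from_rotvec([0,w,0]).apply(edge))*1000,w)
E
```

```text
[0.01270815 0.00063015 0.17715328] [0.02327432 0.00073714 0.24433471]
[5.3, -0.0, -9.2, 0.0, 0.025, -0.0, 50],
[5.6, -0.0, -9.0, 0.0, 0.025, -0.0, 50] [5.7, -0.1, -8.9, 0.0, 0.025, -0.0, 50] [6.0, 0.0, -8.8, 0.0, 0.025, -0.0, 50],
[17.3, 4.1, 21.2, 0.0, -0.0, -0.0, 50],
[17.3, 4.1, 21.2, 0.0, -0.0, -0.0, 50] [17.3, 4.1, 21.2, 0.0, -0.0, -0.0, 50] [17.4, 4.1, 21.2, 0.0, -0.0, -0.0, 50] [17.3, 4.1, 21.2, 0.0, -0.0, -0.0, 50] [17.3, 4.1, 21.3, 0.0, -0.0, -0.0, 50] [17.3, 4.1, 21.2, 0.0, -0.0, -0.0, 50] [17.3, 4.1, 21.2, 0.0, -0.0, -0.0, 50] [17.3, 4.1, 21.2, 0.0, -0.0, -0.0, 50] [17.4, 4.1, 21.2, 0.0, -0.0, -0.0, 50] [17.3, 4.1, 21.2, 0.0, -0.0, -0.0, 50] [17.3, 4.1, 21.2, 0.0, -0.0, -0.0, 50],
end [ 0.519 -0.023  0.197] [-3.14  -0.886  1.591]
down
[-6.0, 0.0, 8.4, 0.0, -0.025, -0.0, 50],
[-5.8, 0.1, 8.6, 0.0, -0.025, -0.0, 50] [-5.6, -0.0, 8.8, 0.0, -0.025, -0.0, 50] [-5.4, 0.0, 8.8, 0.0, -0.025, -0.0, 50],
end [ 0.518 -0.012  0.157] [-3.14  -0.786  1.592]
12 [32.09535797  0.         -0.94744159] -0.13091666666666665
10 [38.51390508  0.         -0.63242999] -0.1571
```

step_arm(commands=[[[5.3,0,-9.2,0,0.025,0,50],[5.6,0,-9,0,0.025,0,50],[5.7,0,-9,0,0.025,0,50],[6,0,-8.8,0,0.025,0,50],[8.6,2,10.6,0,0,0,50],[17.3,4.1,21.2,0,0,0,50],[17.3,4.1,21.2,0,0,0,50],[17.3,4.1,21.2,0,0,0,50],[17.3,4.1,21.2,0,0,0,50],[17.3,4.1,21.2,0,0,0,50],[17.3,4.1,21.2,0,0,0,50],[17.3,4.1,21.2,0,0,0,50],[17.3,4.1,21.2,0,0,0,50],[17.3,4.1,21.2,0,0,0,50],[17.3,4.1,21.2,0,0,0,50],[17.3,4.1,21.2,0,0,0,50],[8.6,2,10.6,0,0,0,50],[0,0,0,0,0,0,50],[0,0,0,0,0,0,50]]])

```text
time: 14.32
tool_pos: [0.5184, -0.0236, 0.1969]
ee_rot: [-3.138, -0.887, 1.59]
wrist_force: [-0.3, -0.7, -5.2]
width: 0.0641
finger_force: 30.0
```

```bash
python3 - <<'E'
from plan import *
o=robot.get_obs(); print(np.round(o["joint_positions"],2),o["tool_pos"],o["ee_rot"],o["wrist_force"])
p=eyes.snapshot("side"); c=cam(p)
Q=R.from_euler('xyz',o["ee_rot"]); T=np.array(o["tool_pos"]); tc=T+Q.apply(rel); B=Q*Q0.inv()*B0
I=cv2.resize(p["color"][180:330,240:420,::-1],None,fx=4,fy=4,interpolation=2)
for z in(-.04,.04):
  for y in(-.032,.032):
    u=proj(c,tc+B.apply([.055,y,z])); cv2.circle(I,tuple(int(a) for a in (u-[240,180])*4),4,(0,255,0),1)
for q in((-.105,-.105),(.105,-.105),(.105,.105),(-.105,.105)):
    u=proj(c,[.516+q[0],.222+q[1],0]); cv2.circle(I,tuple(int(a) for a in (u-[240,180])*4),4,(0,0,255),1)
cv2.imwrite("pics/c.png",I); print(tc)
d=np.array([.516,.122,.041]); s=rows([(d-Q0.apply(rel),0,Q0,4,50)])
E
```

```text
[-0.37  0.27  1.71  0.8   1.59 -0.56] [ 0.51840029 -0.02362316  0.19691753] [-3.13784809 -0.88678749  1.59000429] [-0.34556204 -0.66850701 -5.18978178]
[0.5155757  0.1216825  0.09482216]
[-5.9, 0.1, 8.5, -0.0, -0.025, -0.0, 50],
[-5.6, 0.1, 8.7, -0.0, -0.025, -0.001, 50] [-5.5, 0.1, 8.8, -0.0, -0.026, 0.0, 50] [-5.2, 0.0, 8.9, -0.0, -0.025, -0.0, 50],
end [ 0.518 -0.012  0.157] [-3.14  -0.786  1.592]
```

View pics/c.png

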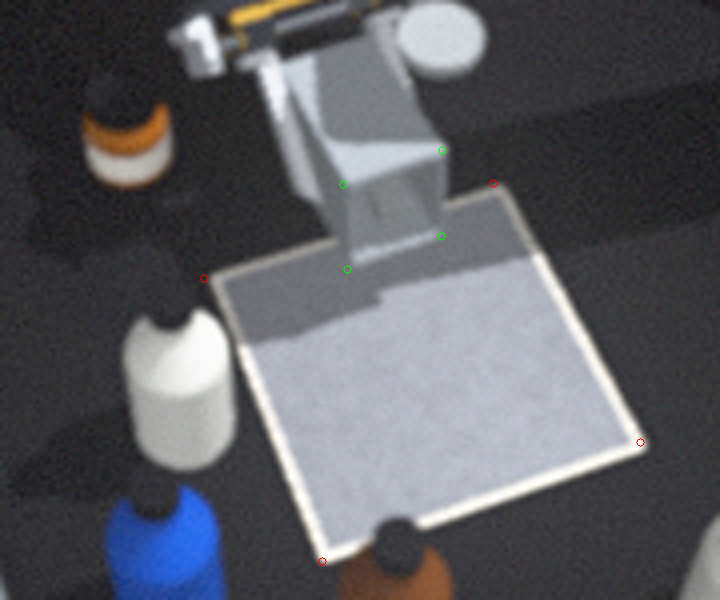

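step_arm(commands=[[[-6,0,8.5,0,-0.025,0,50],[-5.6,0,8.7,0,-0.025,0,50],[-5.5,0,8.8,0,-0.026,0,50],[-5.2,0,8.9,0,-0.025,0,50],[0,0,0,0,0,0,50],[0,0,0,0,0,0,50]]])

```text
time: 15.12
tool_pos: [0.5181, -0.0115, 0.157]
ee_rot: [-3.138, -0.786, 1.591]
wrist_force: [-0.7, 0.1, -3.5]
width: 0.0641
finger_force: 30.0
```

step_arm(commands=[[[32.1,0,-0.95,0,-0.131,0,50],[32.1,0,-0.95,0,-0.131,0,50],[32.1,0,-0.95,0,-0.131,0,50],[32.1,0,-0.95,0,-0.131,0,50]]])

```text
time: 15.62
tool_pos: [0.5155, 0.0926, 0.2319]
ee_rot: [-3.139, -0.26, 1.592]
wrist_force: [-0.2, 0.1, -5.8]
width: 0.064
finger_force: 30.0
```

step_arm(commands=[[[32.1,0,-0.95,0,-0.131,0,50],[32.1,0,-0.95,0,-0.131,0,50],[32.1,0,-0.95,0,-0.131,0,50],[32.1,0,-0.95,0,-0.131,0,50],[32.1,0,-0.95,0,-0.131,0,50],[32.1,0,-0.95,0,-0.131,0,50],[32.1,0,-0.95,0,-0.131,0,50],[32.1,0,-0.95,0,-0.131,0,50],[0,0,0,0,0,0,50],[0,0,0,0,0,0,50],[0,0,0,0,0,0,50]]])

```text
time: 17.0
tool_pos: [0.5107, 0.3331, 0.1913]
ee_rot: [-3.139, 0.783, 1.593]
wrist_force: [-0.2, -0.0, -1.9]
width: 0.064
finger_force: 30.0
```

```bash
python3 - <<'E'
from plan import *
o=robot.get_obs(); print(np.round(o["joint_positions"],2),o["tool_pos"],o["ee_rot"],o["wrist_force"])
Q=R.from_euler('xyz',o["ee_rot"]); T=np.array(o["tool_pos"]); tc=T+Q.apply(rel); B=Q*Q0.inv()*B0
print(tc,B.as_matrix().round(3))
I=[]
for n,(x,y) in(("side",(250,190)),("scene",(320,110))):
    p=eyes.snapshot(n); c=cam(p); J=cv2.resize(p["color"][y:y+130,x:x+130,::-1],None,fx=3,fy=3,interpolation=2)
    for a in(-.032,.032):
      for b in(-.04,.04):
        u=proj(c,tc+B.apply([.055,a,b])); cv2.circle(J,tuple(int(q) for q in (u-[x,y])*3),3,(0,255,0),1)
    I.append(J)
cv2.imwrite("pics/d.png",np.hstack(I))
E
```

```text
[ 0.63  0.52  1.35 -0.63  1.75  0.65] [0.51066188 0.33308441 0.19125838] [-3.13921693  0.78314089  1.59326981] [-0.16130954 -0.00281496 -1.85140545]
[0.51347731 0.21714077 0.05674323] [[-0.001 -1.    -0.022]
 [ 0.002 -0.022  1.   ]
 [-1.     0.001  0.002]]
```

View pics/d.png

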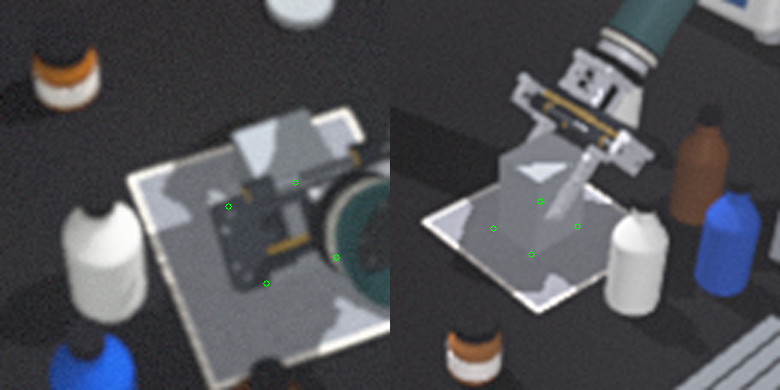

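step_arm(commands=[[[-2.8,0,-2.8,0,0,0,50],[-4.2,0,-4.2,0,0,0,50],[-5.7,0,-5.7,0,0,0,50],[-5.7,0,-5.7,0,0,0,50],[-7.1,0,-7.1,0,0,0,50],[-10,0,-10,0,0,0,50],[-14,0,-14,0,0,0,50],[-14,0,-14,0,0,0,50],[-14,0,-14,0,0,0,50],[-6,0,-6,0,0,0,50],[0,0,0,0,0,0,50]]])

```text
time: 18.48
tool_pos: [0.5108, 0.3339, 0.3094]
ee_rot: [-3.141, 0.785, 1.594]
wrist_force: [-0.4, 0.2, -2.2]
width: 0.0638
finger_force: 30.0
```

step_arm(commands=[[[-9,-0.3,9,0,0,0,50],[-18,-0.6,18,0,0,0,50],[-18,-0.6,18,0,0,0,50],[-18,-0.6,18,0,0,0,50],[-18,-0.6,18,0,0,0,50],[-18,-0.6,18,0,0,0,50],[-18,-0.6,18,0,0,0,50],[-18,-0.6,18,0,0,0,50],[-18,-0.6,18,0,0,0,50],[-18,-0.6,18,0,0,0,50],[-18,-0.6,18,0,0,0,50],[-18,-0.6,18,0,0,0,50],[-10,-0.3,10,0,0,0,50],[0,0,0,0,0,0,50]]])

```text
time: 20.23
tool_pos: [0.51, 0.026, 0.3079]
ee_rot: [-3.137, 0.785, 1.595]
wrist_force: [-0.0, -0.1, -1.7]
width: 0.064
finger_force: 30.0
```

```bash
python3 - <<'E'
from plan import *
o=robot.get_obs(); print(np.round(o["joint_positions"],2),o["tool_pos"],o["ee_rot"],o["wrist_force"])
Q=R.from_euler('xyz',o["ee_rot"]); T=np.array(o["tool_pos"]); tc=T+Q.apply(rel); B=Q*Q0.inv()*B0
print(tc,B.as_matrix().round(3)[2])
p=eyes.snapshot("side"); c=cam(p); x,y=240,110; J=cv2.resize(p["color"][y:y+200,x:x+200,::-1],None,fx=3,fy=3,interpolation=2)
for a in(-.032,.032):
  for b in(-.04,.04):
    u=proj(c,tc+B.apply([.055,a,b])); cv2.circle(J,tuple(int(q) for q in (u-[x,y])*3),3,(0,255,0),1)
cv2.imwrite("pics/e.png",J)
for k in range(1,6):
    for r in models.tip_of(p,"coupon%d"%k)[:6]: print(k,r["confidence"],ray(c,r["xy"],.01)[:2].round(3))
    break
E
```

```text
[ 0.15  0.1   1.64 -0.78  1.54  0.21] [0.50996128 0.02597564 0.30789522] [-3.13682747  0.78548339  1.5947209 ] [-0.04987918 -0.05363354 -1.74931775]
[ 0.5125293  -0.09028861  0.17365212] [-1.     0.002 -0.001]
1 0.58 [0.517 0.214]
1 0.56 [0.528 0.208]
1 0.56 [0.508 0.208]
1 0.55 [0.492 0.226]
1 0.53 [0.499 0.241]
```

View pics/e.png

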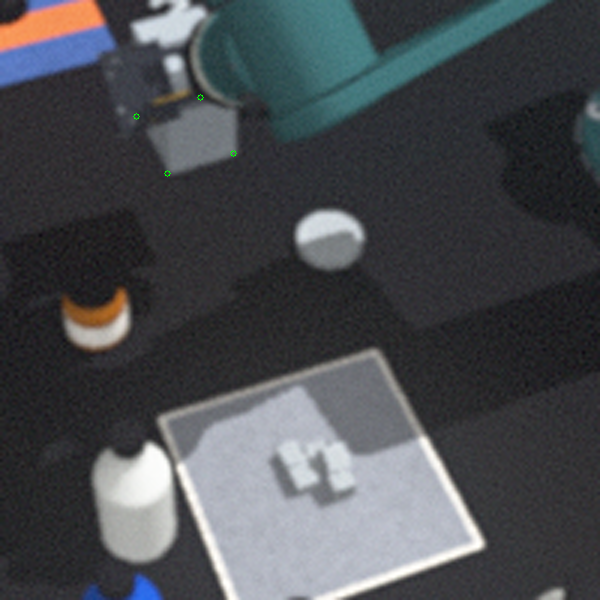

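step_arm(commands=[[[12,0,12,0,0,0,50],[16,0,16,0,0,0,50],[16,0,16,0,0,0,50],[16,0,16,0,0,0,50],[12,0,12,0,0,0,50],[6,0,6,0,0,0,50],[3,0,3,0,0,0,50],[1.5,0,1.5,0,0,0,50],[0,0,0,0,0,0,50],[0,0,0,0,0,0,50]]])

```text
time: 21.58
tool_pos: [0.5104, 0.0269, 0.1925]
ee_rot: [-3.14, 0.786, 1.594]
wrist_force: [0.2, 0.1, -2.7]
width: 0.0639
finger_force: 30.0
```

step_arm(commands=[[[0.8,0,0.8,0,0,0,50],[0.7,0,0.7,0,0,0,50],[0.7,0,0.7,0,0,0,50],[0,0,0,0,0,0,50],[0,0,0,0,0,0,50]]])

```text
time: 22.2
tool_pos: [0.5101, 0.0268, 0.1887]
ee_rot: [-3.138, 0.786, 1.595]
wrist_force: [0.3, 0.6, -3.0]
width: 0.064
finger_force: 30.0
```

step_arm(commands=[[[0.4,0,0.4,0,0,0,50],[0,0,0,0,0,0,50],[0,0,0,0,0,0,50]]])

```text
time: 22.58
tool_pos: [0.5101, 0.0269, 0.1881]
ee_rot: [-3.139, 0.786, 1.595]
wrist_force: [-0.1, 0.7, -1.7]
width: 0.0637
finger_force: 30.0
```

step_arm(commands=[[[0.5,0,0.5,0,0,0,50],[0,0,0,0,0,0,50],[0,0,0,0,0,0,50]]])

```text
time: 22.95
tool_pos: [0.5102, 0.0269, 0.1879]
ee_rot: [-3.139, 0.786, 1.595]
wrist_force: [-1.9, 2.6, 2.5]
width: 0.0638
finger_force: 30.0
```

Contact (+2.5 N). Release, then back off along the tool axis.

step_arm(commands=[[[0,0,0,0,0,0,72],[0,0,0,0,0,0,84],[0,0,0,0,0,0,92],[0,0,0,0,0,0,92],[0,0,-10,0,0,0,92],[0,0,-20,0,0,0,92],[0,0,-30,0,0,0,92],[0,0,-30,0,0,0,92],[0,0,-30,0,0,0,92],[-30,0,-30,0,0,0,92],[-40,0,0,0,0,0,92],[-40,0,0,0,0,0,92],[0,0,0,0,0,0,92],[0,0,0,0,0,0,92]]])

```text
time: 24.7
tool_pos: [0.5096, 0.0557, 0.3705]
ee_rot: [-3.137, 0.785, 1.597]
wrist_force: [-0.4, 1.2, -0.9]
width: 0.0922
finger_force: 0.0
```

```bash
python3 - <<'E'
from plan import *
o=robot.get_obs(); print(o["tool_pos"],o["wrist_force"],o["width"])
p=eyes.snapshot("side"); s=eyes.snapshot("scene")
cv2.imwrite("pics/f.png",np.vstack([cv2.resize(p["color"][90:370,200:480,::-1],(560,560))]).copy()[:, :] if 0 else np.hstack([cv2.resize(p["color"][90:380,190:480,::-1],(400,400)),cv2.resize(s["color"][110:310,200:400,::-1],(400,400))]))
E
```

```text
[0.50963182 0.05573371 0.37046544] [-0.43496123  1.17178826 -0.88476032] 0.09222837501232702
```

View pics/f.png

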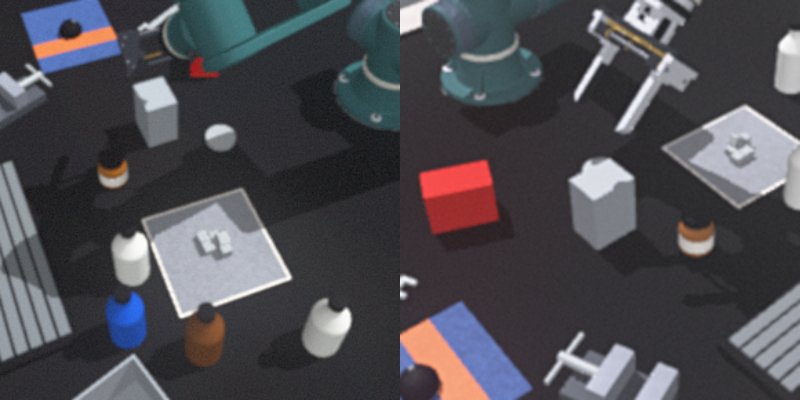

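The pictures show the tub mouth-down off the square, the coupons in a heap on it, the bottle standing clear of it, and the bystanders undisturbed.

```bash
python3 -c "
from bench import robot
print(robot.close_job())"
```

```text
the job is handed in; nothing more can be done
None
```

The job is done and handed in at about 25 s: the bottle was slid off the square and is still standing, all five coupons are in one heap in the middle of the square, and the empty tub stands mouth-down and released on the bench, clear of the square.

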